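# Refit the washed filter in the vacuum cleaner's dust canister

### The arm

A 6-joint arm with a two-finger parallel gripper is mounted at the origin on a cart in front of the work surface, level with it; the furniture and walls round the work are solid. World frame = base frame: x ahead of the robot, y to its left, z up, the work surface at z = 0. Lengths are in m, angles in rad, forces in N, time in s.
With the tool pointing down it reaches from about 0.425 to 0.95 m from the base axis. Payload 3.5 kg.
Tool frame: the origin (TCP) lies at the very end of the fingers, on their centre line; the grasp point (between the pads) lies 19 mm behind it; z points along the fingers, y is the line along which they close (so a half turn about z gives the same grasp; the last joint's range is limited). The gripper opens to 85 mm and grips with 20 to 120 N. Pads are 22 mm wide; open, the fingers measure 114 mm over their backs; the gripper's body (76 mm by 85 mm) begins 54 mm behind the grasp point. The pads swing forward as they close: fully open they stand 13 mm farther back than shut.
Start: joints at [1.046, 0.286, 1.577, -0, 1.279, -0.15], TCP at [0.247, 0.628, 0.201] pointing down, gripper open.
Joint ranges: [-2.77, 2.77], [-0.9, 2.22], [0.21, 2.48], [-1.53, 4.67], [0.24, 2.81], [-2.84, 2.84]. Speed limits (rad/s): [2.79, 2.79, 3.14, 3.14, 3.14, 3.14].

### API

Orientations are given as a unit quaternion [x, y, z, w].
In Python, from plant import ctrl gives the robot as it stands.
- The arm moves only by the tool carry_out, never from a script. Its argument "deltas" is one flat list of numbers, 6 for each row, row after row: the shift along the tool's x, y, z in m, then the turn, a rotation vector about the tool's x, y, z in rad. A call has 1 to 5 rows; each row is the pose to reach, as a shift and turn from the pose commanded when the call began, along the tool's axes at that moment; what a row does not reach only later rows make up. A row lasts 1/8 s, in which the tool goes at most 62.5 mm and 10.7 degrees, less where a joint would pass 70% of its speed; a pose out of reach is approached as far as the arm can. A call with a gripper value outside its range is refused whole. "grip" is the opening in per cent of the stroke, from 0 (shut) to 100 (fully open), set as the call begins (left out, the last holds). The fingers move at their own pace and stop on an object; "grip_force" is the grip in N (left out, the last holds). Time passes only in rows, so rows that repeat a pose let the fingers close. It gives the time, the measured TCP pose, the force, the opening and the grip force at its end, in the units of the state.
- ctrl.get_state(): the state, without advancing time (a new reading comes with each control period).
- ctrl.read_camera(name): name is "scene" or "top" or "wrist"; returns (picture, depth): 400x640x3 uint8, red, green, blue; 400x640 float32, m along the optical axis (not along the pixel's ray), 0 where there is no reading.
- ctrl.camera_model(name): a dict with "intrinsics" (3x3 intrinsics, pixels), "extrinsics" (4x4, takes a point from world to camera coordinates); the wrist camera has in their place "hand_eye" (4x4, takes a point from camera to tool coordinates, whose origin is the TCP and whose axes are the flange's). Camera axes: x right, y down, z forward; pixel columns grow to the right and rows downward; lengths in m; the calibration is good to about 2 mm. A picture is of the moment at which its call begins: read the wrist's pose just before it. camera_model takes no time and is no camera call.
- ctrl.sign_off(): hands the job in; it is judged then, once.
Trained networks look in the newest picture that a camera, given by its name, has taken for a name from the list of things; names that differ only in an ending like _2 or _b are one class to them, and where a whole thing is asked for, a point or a joint stands for the part that bears it (a point fixed in the world has none). Each returns a list of dicts, best first, with "score" (0 to 1); they miss things now and then, are a little off and sometimes report something else, mostly with a low value. They report only what shows in the picture. A call takes as long as a camera call.
- ctrl.find_in(camera, query): "uv" ([column, row] in pixels, amid what is visible of it).
The state is a dict: "time": time; "qpos": joint angles; "dq": joint speeds; "joint_efforts": joint torques, N m; "eef_pos": TCP position; "tcp_rot": TCP orientation; "contact_force": force on the tool from outside, world axes, zero at the start; "wrist_torque": the same for the moment, N m; "opening": opening from 0.0 (shut) to 1.0 (fully open); "finger_force": force on a finger pad.
Only numpy, scipy, OpenCV 4.12 (cv2) and the standard library are available. Lean on these libraries where they do the work, as an engineer would, in place of code of your own. Each camera call takes 0.05 s, during which the arm holds its last target. There are 200 camera calls.

### The job

Refit the vacuum cleaner's filter without gripping or lifting it: push its fin round with a fingertip until the notch in its rim is over the canister's key pin (at the raised rib on the collar), then gently press the boss in the middle down until the filter is fully home, flush in the collar. Then push the catch inward as far as it goes so that it locks over the filter's rim, and leave the things lying round about alone.

Things in the scene. Friction and masses are not known exactly. Their poses are not given: they have to be found in the camera images.
- canister: vacuum cleaner's dust canister, upright and fixed, 136 mm across, 89 mm high: clear bin, grey collar on top. Origin: centre of underside; +x toward the key pin, +y toward the catch, z up. The collar's well is 118 mm across, floor at height 80 mm; a spindle in its middle guides the filter (1.5 mm play). Inlet stub low on the side, at 200 degrees from +x, 80 mm from the axis.
- pin (a point): tip of the key pin: upright 8 mm pin with a round tip in the well, 51.5 mm from the canister's axis, tip at height 88.5 mm. Hidden while the filter's rim lies over it; a raised rib, 9 mm wide and 4 mm high, on the collar's rim, 64 mm from the axis, marks its direction.
- filter: loose filter cartridge, 0.2 kg: white flange 112 mm across, 8 mm thick, with boss, fin and rim notch. Origin: centre of underside, +x toward the notch, z up. It lies level, underside at height 89 mm, on a stiff rubber seat; 1 to 4 N on the fin turns it either way. Notch over the pin, about 6 N slides it down 9 mm, where it stays (underside 80, flange top 88, rim 89 mm); else the pin blocks it.
- notch (a point): middle of the notch in the filter's rim at the flange's top: 51.5 mm from the filter's axis, 13 mm wide, open at the rim and cut right through the flange. It clears the pin by 2.5 mm on either side.
- fin (a point): middle of the top edge of the filter's upright fin, on the far side of the axis from the notch: radial, reaches from 26 to 50 mm from the axis, is 9 mm thick and stands 16 mm above the flange (top 24 mm above the filter's underside). Push either flank to turn the filter.
- boss_top (a point): centre of the flat top of the filter's round boss, 31 mm across, 23.5 mm above the filter's underside: press here.
- catch (a joint): the black sliding catch on the collar: 0 = open (pulled out), grows to 0.012 m = fully in, 8 mm over the filter's rim. It stays where it is left; about 3 N moves it. It goes in only when the filter is seated; otherwise the flange stops it at about 0.004.
- catch_face (a point): middle of the outer face of the catch's upright thumb piece (22 mm wide, 8 mm thick, top at height 108 mm, bracket below it up to 89 mm): at height 100 mm, 76 mm from the canister's axis when open. Push it from here toward the canister's axis (the canister's -y).
- tape_measure: bystander: yellow tape measure, 66x74x33 mm, loose beside the canister. Origin at the centre of its underside.
- torch: bystander: black torch lying, 37x114x32 mm, loose. Origin at the centre of its underside.
- spool: bystander: thread spool standing, 29 mm across, 40 mm high, loose. Origin at the centre of its underside.
- peg: bystander: wooden clothes peg lying, 15x72x12 mm, loose. Origin at the centre of its underside.
- keys: bystander: bunch of keys lying flat, 101x122x8 mm, loose. Origin at the centre of its underside.
- brush_1: bystander: grey scrubbing brush, 61x155x91 mm, loose, at the right. Origin at the centre of its underside.

How it is judged:
By the outcome, as a careful person would: the job done as asked, in the order asked, and still so for the second after the job is handed in, with the robot touching nothing.
It also fails if it takes over 64 s, if anything falls off the work surface, if the arm or the gripper's body presses on something with over 40 N, if the wrist force passes 120 N, or if a joint passes its speed limit or range.

## Working session

There is one attempt and no reset: what is moved stays moved. The work goes in short steps, Python scripts to look and compute and a tool call to move; the robot and the scene stay as the last step left them, time stands still between calls to the robot, and variables do not carry over. Pictures are saved under pics/ and viewed, at most 10 in all, crops included, and the job is handed in when it is done.

Besides the shell and the picture viewer there is one more tool, called after ">>>" as a command line: name --argument value ..., lists and objects as JSON in quotes. carry_out: Moves the arm, as the interface text tells. Its arguments: {"type":"object","properties":{"deltas":{"type":"array"},"grip":{"type":"number"},"grip_force":{"type":"number"}},"required":["deltas"]}

```bash
mkdir -p pics; ls; cat > h.py <<'E'
import numpy as np, cv2
from plant import ctrl
from scipy.spatial.transform import Rotation as R
def T_wc(name,st=None):
    m=ctrl.camera_model(name)
    if 'extrinsics' in m: return np.array(m['intrinsics']),np.linalg.inv(np.array(m['extrinsics']))
    T=np.eye(4);T[:3,:3]=R.from_quat(st['tcp_rot']).as_matrix();T[:3,3]=st['eef_pos']
    return np.array(m['intrinsics']),T@np.array(m['hand_eye'])
def ray(K,T,uv,z):
    d=T[:3,:3]@np.linalg.solve(K,[uv[0],uv[1],1.]);o=T[:3,3]
    return o+d*(z-o[2])/d[2]
def pix(K,T,p):
    c=np.linalg.inv(T)@np.append(p,1); q=K@c[:3]; return q[:2]/q[2]
def pt(K,T,uv,dep):
    u,v=int(round(uv[0])),int(round(uv[1]));w=dep[max(v-1,0):v+2,max(u-1,0):u+2];w=w[w>0]
    if not len(w): return None
    c=np.linalg.solve(K,[uv[0],uv[1],1.])*np.median(w); return T[:3,:3]@c+T[:3,3]
def save(n,im): cv2.imwrite('pics/'+n,im[:,:,::-1])
E
python3 - <<'E'
from h import *
np.set_printoptions(precision=3,suppress=True)
s=ctrl.get_state();print(s)
for c in ['top','scene']:
    im,d=ctrl.read_camera(c);save(c+'0.png',im);K,T=T_wc(c);print(c,K.tolist(),T)
    for q in ['canister','fin','boss_top','notch','catch_face','filter']+(['brush_1','tape_measure','torch','spool','peg','keys'] if c=='top' else []):
        for r in ctrl.find_in(c,q)[:2]: print(q,r['score'],r['uv'],pt(K,T,r['uv'],d))
E
```

```text
pics
{'time': 0.0, 'qpos': array([ 1.046,  0.287,  1.578, -0.   ,  1.279, -0.15 ]), 'dq': array([ 0.   , -0.   , -0.001, -0.002,  0.002,  0.   ]), 'joint_efforts': array([ -0.001, -40.598, -29.263,  -0.   ,   0.006,  -0.   ]), 'eef_pos': array([0.247, 0.628, 0.199]), 'tcp_rot': array([ 0.186,  0.982, -0.001, -0.   ]), 'contact_force': array([-0.166, -0.809, -0.566]), 'wrist_torque': array([-0.041,  0.023, -0.009]), 'finger_force': 0.0, 'opening': 1.0013131350645799}
top [[508.16810771509637, 0.0, 319.63411665968675], [0.0, 508.16810771509637, 206.8697753150859], [0.0, 0.0, 1.0]] [[ 0.028 -0.982  0.186  0.306]
 [-1.    -0.026  0.012 -0.141]
 [-0.007 -0.186 -0.983  1.426]
 [ 0.     0.     0.     1.   ]]
canister 0.65 [266.2, 227.5] [0.5   0.017 0.083]
fin 0.61 [256.3, 215.7] [0.527 0.042 0.107]
boss_top 0.58 [256.4, 211.8] [0.537 0.041 0.114]
notch 0.69 [254.2, 211.3] [0.538 0.047 0.114]
filter 0.68 [258.4, 208.8] [0.545 0.036 0.114]
brush_1 0.81 [461.4, 217.9] [ 0.539 -0.501  0.093]
tape_measure 0.9 [310.1, 220.4] [ 0.53  -0.098  0.034]
torch 0.82 [270.8, 173.6] [0.664 0.018 0.026]
spool 0.65 [398.7, 263.9] [ 0.419 -0.348  0.004]
peg 0.42 [208.8, 209.6] [0.558 0.192 0.006]
keys 0.68 [400.1, 263.3] [ 0.421 -0.352  0.002]
keys 0.54 [252.4, 209.9] [0.541 0.052 0.114]
scene [[433.23352988826775, 0.0, 313.39854377584624], [0.0, 433.23352988826775, 198.42732482483666], [0.0, 0.0, 1.0]] [[-0.942 -0.252  0.223  0.253]
 [-0.336  0.669 -0.663  0.751]
 [ 0.018 -0.699 -0.715  1.041]
 [ 0.     0.     0.     1.   ]]
canister 0.68 [298.6, 264.2] [0.508 0.104 0.075]
fin 0.63 [298.1, 240.9] [0.528 0.054 0.109]
boss_top 0.93 [296.5, 240.3] [0.532 0.055 0.11 ]
notch 0.6 [291.2, 242.5] [0.547 0.058 0.098]
catch_face 0.37 [282.5, 255.4] [0.55  0.113 0.106]
filter 0.87 [294.9, 240.2] [0.537 0.056 0.11 ]
```

```bash
python3 - <<'E'
import cv2,numpy as np
a=cv2.imread('pics/top0.png')[140:290,180:340];b=cv2.imread('pics/scene0.png')[180:330,220:380]
cv2.imwrite('pics/c0.png',np.hstack([cv2.resize(x,(400,375),interpolation=cv2.INTER_CUBIC) for x in (a,b)]))
E
```

```text
(no output)
```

View pics/c0.png

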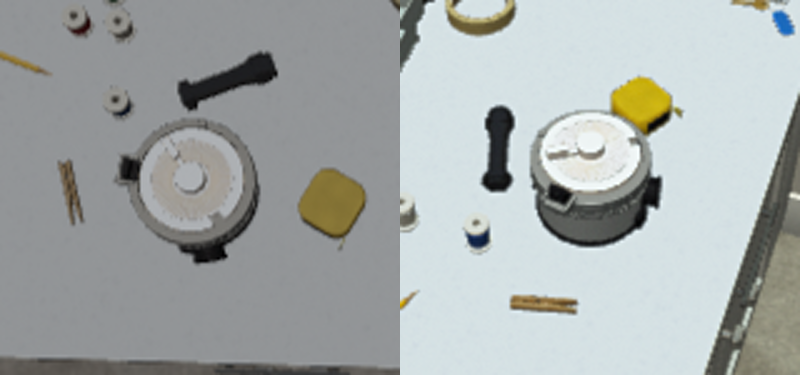

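View pics/top0.png

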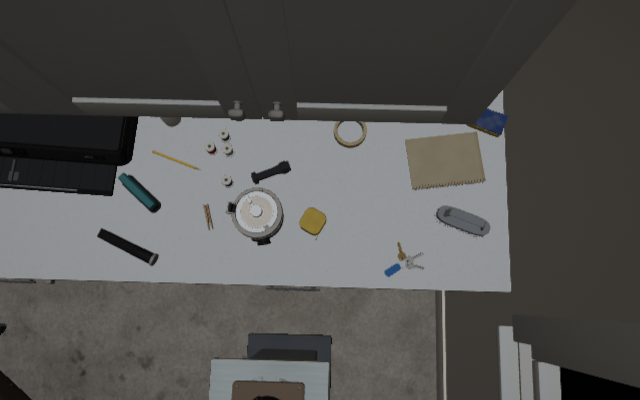

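>>> carry_out --deltas '[-0.045, -0.04, -0.007, 0, 0, 0, -0.09, -0.08, -0.015, 0, 0, 0, -0.135, -0.12, -0.022, 0, 0, 0, -0.18, -0.16, -0.03, 0, 0, 0, -0.225, -0.2, -0.037, 0, 0, 0]' --grip 0

```text
time: 1.62
eef_pos: [0.3839, 0.358, 0.2383]
tcp_rot: [0.186, 0.983, 0.0, 0.0]
contact_force: [-0.1, -1.1, -0.4]
opening: 0.0
finger_force: 0.0
```

>>> carry_out --deltas '[-0.045, -0.04, -0.007, 0, 0, 0.18, -0.09, -0.08, -0.015, 0, 0, 0.36, -0.135, -0.12, -0.022, 0, 0, 0.54, -0.18, -0.16, -0.03, 0, 0, 0.72, -0.225, -0.2, -0.037, 0, 0, 0.9]'

```text
time: 2.25
eef_pos: [0.5201, 0.0893, 0.2754]
tcp_rot: [0.598, 0.802, 0.0, 0.0]
contact_force: [-0.1, 0.5, -0.3]
opening: -0.003
finger_force: 0.0
```

```bash
python3 - <<'E'
from h import *
np.set_printoptions(precision=4,suppress=True)
s=ctrl.get_state();print(s['time'],s['eef_pos'],s['tcp_rot'],s['qpos'],s['opening'])
im,d=ctrl.read_camera('wrist');save('w0.png',im);K,T=T_wc('wrist',s);print(K.tolist(),np.array(ctrl.camera_model('wrist')['hand_eye']))
np.savez('w0.npz',im=im,d=d,K=K,T=T)
for q in ['canister','fin','boss_top','notch','catch_face','filter']:
    for r in ctrl.find_in('wrist',q)[:2]: print(q,r['score'],r['uv'],pt(K,T,r['uv'],d))
E
```

```text
2.25 [0.5201 0.0893 0.2754] [0.5975 0.8018 0.0004 0.0005] [-0.0224 -0.0932  1.8498  0.0002  1.3837 -0.3124] -0.0028733331809461106
[[335.15622111552057, 0.0, 320.2870711097967], [0.0, 335.15622111552057, 201.07843597108229], [0.0, 0.0, 1.0]] [[-0.0001 -0.9476 -0.3194  0.083 ]
 [ 1.      0.0001 -0.0008 -0.0009]
 [ 0.0008 -0.3194  0.9476 -0.1727]
 [ 0.      0.      0.      1.    ]]
canister 0.8 [326.5, 160.6] [0.524  0.0973 0.0805]
fin 0.55 [328.2, 208.1] [0.5382 0.0547 0.1117]
boss_top 0.88 [322.4, 211.3] [0.5332 0.0498 0.1126]
notch 0.88 [326.3, 209.3] [0.5367 0.0528 0.1116]
catch_face 0.53 [350.8, 160.7] [0.5479 0.1072 0.0937]
filter 0.9 [328.9, 205.5] [0.5382 0.0574 0.1108]
```

View pics/w0.png

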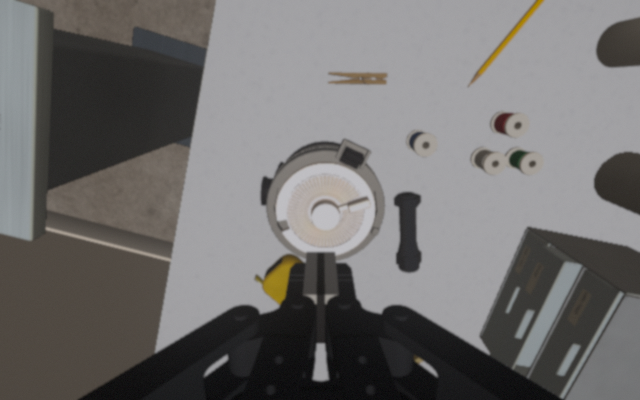

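```bash
cat >> h.py <<'E'
def cloud(d,K,T):
    v,u=np.mgrid[:d.shape[0],:d.shape[1]];c=np.stack([(u-K[0,2])/K[0,0]*d,(v-K[1,2])/K[1,1]*d,d],-1)
    return c@T[:3,:3].T+T[:3,3]
def rect(im,K,T,c,z,half=.09,n=600):
    # orthographic picture of plane z; up=+x world, left=+y world
    P=np.array([[c[0]+half,c[1]+half,z],[c[0]+half,c[1]-half,z],[c[0]-half,c[1]-half,z],[c[0]-half,c[1]+half,z]])
    H=cv2.getPerspectiveTransform(np.float32([pix(K,T,p) for p in P]),np.float32([[0,0],[n,0],[n,n],[0,n]]))
    return cv2.warpPerspective(im,H,(n,n),flags=cv2.INTER_CUBIC)
E
python3 - <<'E'
from h import *
np.set_printoptions(precision=4,suppress=True)
f=np.load('w0.npz');im,d,K,T=[f[k] for k in ('im','d','K','T')]
P=cloud(d,K,T);ok=(d>0)
c=np.array([.535,.05])
for _ in range(5):
    r=np.hypot(P[...,0]-c[0],P[...,1]-c[1])
    m=ok&(r<.02)&(abs(P[...,2]-.1125)<.004); c=P[m][:,:2].mean(0)   # boss
print('boss',c,P[m][:,2].mean(),m.sum())
a=np.degrees(np.arctan2(P[...,1]-c[1],P[...,0]-c[0]))
m=ok&(r>.026)&(r<.05)&(P[...,2]>.105)&(P[...,2]<.12);print('fin',m.sum(),np.median(a[m]),P[m][:,2].max())
m=ok&(r>.059)&(r<.07)&(P[...,2]>.0915)
print('high rim',[ (int(x),round(z,4),round(q,3)) for x,z,q in sorted(zip(a[m],P[m][:,2],r[m]))])
m=ok&(abs(P[...,2]-.089)<.004)&(r>.055)&(r<.08);
import collections
h=[]
for A in range(-180,180,20):
    k=m&(a>=A)&(a<A+20)
    if k.sum(): h.append((A+10,round(r[k].min(),4),round(r[k].max(),4),k.sum()))
print(h)
a_=rect(im,K,T,c,.093)
save('r0.png',a_)
E
```

```text
boss [0.5382 0.0444] 0.1116719517926039 610
fin 208 36.76639469568981 0.11427710592948259
high rim [(-11, np.float64(0.0919), np.float64(0.065)), (-11, np.float64(0.0918), np.float64(0.066)), (-10, np.float64(0.0925), np.float64(0.063)), (-10, np.float64(0.0917), np.float64(0.067)), (-10, np.float64(0.092), np.float64(0.064)), (-10, np.float64(0.0919), np.float64(0.061)), (-10, np.float64(0.0922), np.float64(0.065)), (-10, np.float64(0.0925), np.float64(0.067)), (-9, np.float64(0.093), np.float64(0.062)), (-9, np.float64(0.0916), np.float64(0.063)), (-9, np.float64(0.0916), np.float64(0.061)), (-9, np.float64(0.0921), np.float64(0.066)), (-9, np.float64(0.0919), np.float64(0.067)), (-9, np.float64(0.0919), np.float64(0.064)), (-8, np.float64(0.0923), np.float64(0.061)), (-8, np.float64(0.0924), np.float64(0.065)), (-8, np.float64(0.0923), np.float64(0.063)), (-8, np.float64(0.0924), np.float64(0.066)), (-7, np.float64(0.0923), np.float64(0.067)), (-7, np.float64(0.0935), np.float64(0.063)), (-7, np.float64(0.0924), np.float64(0.065)), (-7, np.float64(0.0924), np.float64(0.062)), (-7,
[... 28230 characters left out ...]
64(0.068), np.int64(100)), (-30, np.float64(0.0592), np.float64(0.068), np.int64(115)), (-10, np.float64(0.0585), np.float64(0.0683), np.int64(143)), (10, np.float64(0.0585), np.float64(0.0683), np.int64(145)), (30, np.float64(0.0583), np.float64(0.0682), np.int64(159)), (50, np.float64(0.0554), np.float64(0.0681), np.int64(170)), (70, np.float64(0.0552), np.float64(0.0799), np.int64(199)), (90, np.float64(0.0551), np.float64(0.0799), np.int64(248)), (110, np.float64(0.055), np.float64(0.0678), np.int64(202)), (130, np.float64(0.055), np.float64(0.0678), np.int64(196)), (150, np.float64(0.0553), np.float64(0.0676), np.int64(184)), (170, np.float64(0.0555), np.float64(0.0676), np.int64(166))]
```

View pics/r0.png

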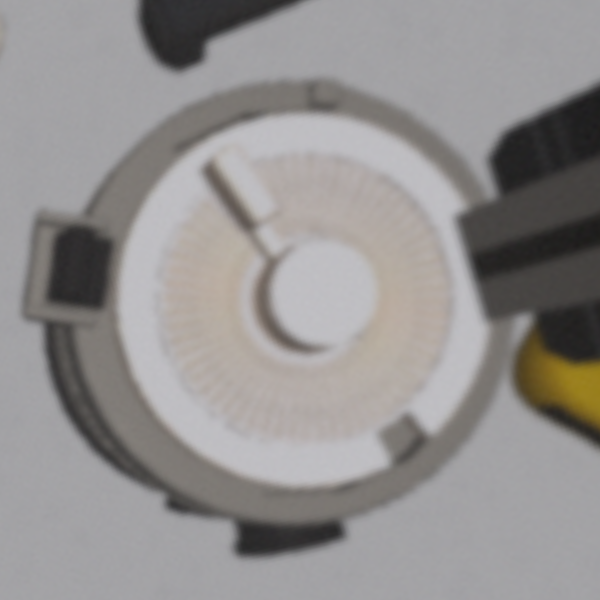

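>>> carry_out --deltas '[0, 0, 0, 0, 0, 0.18, 0, 0, 0, 0, 0, 0.36, 0, 0, 0, 0, 0, 0.54, 0, 0, 0, 0, 0, 0.72, 0, 0, 0, 0, 0, 0.9]'

```text
time: 3.22
eef_pos: [0.5187, 0.0929, 0.2745]
tcp_rot: [0.886, 0.464, -0.0, -0.0]
contact_force: [-0.2, -0.4, -1.0]
opening: 0.002
finger_force: 0.0
```

>>> carry_out --deltas '[0.0015, 0.037, 0, 0, 0, 0.16, 0.003, 0.0735, 0, 0, 0, 0.32, 0.003, 0.0735, 0.045, 0, 0, 0.32, 0.003, 0.0735, 0.09, 0, 0, 0.32, 0.003, 0.0735, 0.125, 0, 0, 0.32]'

```text
time: 3.85
eef_pos: [0.5803, 0.0538, 0.1473]
tcp_rot: [0.948, 0.319, -0.001, -0.001]
contact_force: [0.7, 0.5, -1.0]
opening: -0.002
finger_force: 0.0
```

```bash
python3 - <<'E'
from h import *
np.set_printoptions(precision=4,suppress=True)
s=ctrl.get_state();print(s['time'],s['eef_pos'],s['tcp_rot'],s['contact_force'])
im,d=ctrl.read_camera('scene');K,T=T_wc('scene')
u,v=pix(K,T,[.54,.044,.12]).astype(int);save('s1.png',cv2.resize(im[v-60:v+60,u-80:u+80],(640,480),interpolation=cv2.INTER_CUBIC))
for a in (37,172.3): print(0)if 0 else None
p=np.array([-.038,-.0135])
for k in range(1,6):
    b=-np.radians(5.5*k);print(k,p-np.array([[np.cos(b),-np.sin(b)],[np.sin(b),np.cos(b)]])@p,b)
E
```

```text
3.85 [0.5803 0.0538 0.1473] [ 0.9477  0.3193 -0.001  -0.0005] [ 0.6928  0.462  -1.0229]
1 [ 0.0011 -0.0037] -0.09599310885968812
2 [ 0.0019 -0.0075] -0.19198621771937624
3 [ 0.0023 -0.0113] -0.2879793265790644
4 [ 0.0023 -0.0152] -0.3839724354387525
5 [ 0.0019 -0.0191] -0.4799655442984406
```

View pics/s1.png

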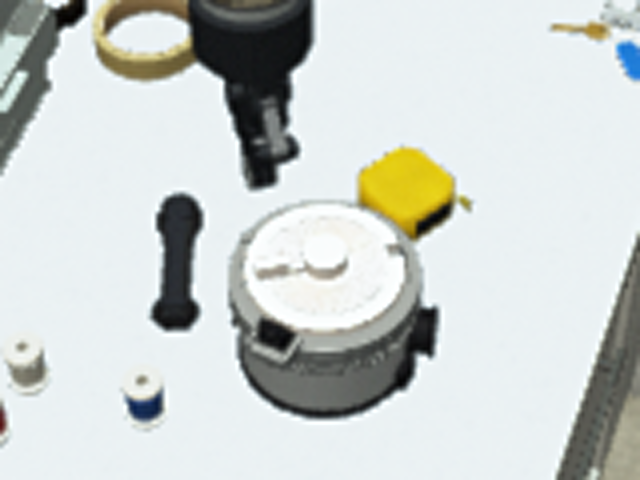

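>>> carry_out --deltas '[-0.001, 0.003, 0, 0, 0, 0, -0.001, 0.003, 0.015, 0, 0, 0, -0.001, 0.003, 0.03, 0, 0, 0, -0.001, 0.003, 0.045, 0, 0, 0, -0.001, 0.003, 0.045, 0, 0, 0]'

```text
time: 4.53
eef_pos: [0.5812, 0.049, 0.1025]
tcp_rot: [0.948, 0.318, -0.002, -0.001]
contact_force: [-0.5, -0.7, 0.1]
opening: -0.002
finger_force: 0.0
```

>>> carry_out --deltas '[0, -0.004, 0, 0, 0, 0, 0, -0.008, 0, 0, 0, 0, 0.0011, -0.0117, 0, 0, 0, -0.096, 0.0019, -0.0155, 0, 0, 0, -0.192, 0.0023, -0.0193, 0, 0, 0, -0.288]'

```text
time: 5.15
eef_pos: [0.573, 0.066, 0.1053]
tcp_rot: [0.892, 0.452, 0.001, 0.0]
contact_force: [1.0, -0.4, 0.6]
opening: -0.004
finger_force: 0.0
```

>>> carry_out --deltas '[0.0011, -0.0037, 0, 0, 0, -0.096, 0.0019, -0.0075, 0, 0, 0, -0.192, 0.0023, -0.0113, 0, 0, 0, -0.288, 0.0023, -0.0152, 0, 0, 0, -0.384, 0.0019, -0.0191, 0, 0, 0, -0.48]'

```text
time: 5.78
eef_pos: [0.5587, 0.0789, 0.1053]
tcp_rot: [0.759, 0.651, 0.0, 0.0]
contact_force: [0.2, -0.1, -0.0]
opening: 0.001
finger_force: 0.0
```

```bash
cat >> h.py <<'E'
C=np.array([.5385,.0444])
def rs():
    s=ctrl.get_state();x=R.from_quat(s['tcp_rot']).as_matrix();d=np.array(s['eef_pos'][:2])-C
    print('t',s['time'],'pos',np.round(s['eef_pos'],4),'psi',np.degrees(np.arctan2(x[1,0],x[0,0])).round(2),'tilt',np.round(x[:,2],3),'r,s',(d@x[:2,:2]).round(4),'F',np.round(s['contact_force'],1));return s
def fin(cam,s=None,exclude=True):
    im,d=ctrl.read_camera(cam);K,T=T_wc(cam,s);P=cloud(d,K,T);q=P[...,:2]-C
    r=np.hypot(q[...,0],q[...,1]);a=np.degrees(np.arctan2(q[...,1],q[...,0]))
    return im,d,K,T,P,r,a
E
python3 - <<'E'
from h import *
s=rs();im,d,K,T,P,r,a=fin('top')
save('t2.png',np.hstack([cv2.resize(im[180:240,225:290],(390,360),interpolation=cv2.INTER_CUBIC)]))
for q in ('fin','notch'):
    for c in ctrl.find_in('top',q)[:2]:print(q,c['score'],c['uv'],pt(K,T,c['uv'],d))
E
```

```text
t 5.775 pos [0.5587 0.0789 0.1053] psi 81.26 tilt [ 0.001  0.    -1.   ] r,s [0.0372 0.0148] F [ 0.2 -0.1 -0. ]
fin 0.7 [258.0, 214.1] [0.53043919 0.03657205 0.11541362]
notch 0.82 [257.4, 212.1] [0.5364471  0.03898672 0.11123691]
notch 0.33 [408.3, 264.7] [ 0.41790589 -0.37458464  0.00276445]
```

View pics/t2.png

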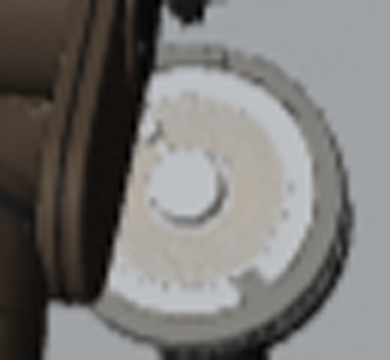

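```bash
python3 - <<'E'
from h import *
K,T=T_wc('top');a=cv2.imread('pics/top0.png');b,d=ctrl.read_camera('top');b=b[:,:,::-1]
s=rs();w,dw=ctrl.read_camera('wrist');Kw,Tw=T_wc('wrist',s)
q=[rect(x,K,T,C,.097,.08,390) for x in (a,b)]+[]
bot=[rect(w[:,:,::-1],Kw,Tw,C,.097,.08,390)]
cv2.imwrite('pics/c3.png',np.hstack([q[1],bot[0]]))
E
```

```text
t 5.975 pos [0.5588 0.0787 0.1051] psi 80.98 tilt [ 0.001 -0.    -1.   ] r,s [0.037  0.0147] F [-0.1  0.2 -0. ]
```

View pics/c3.png

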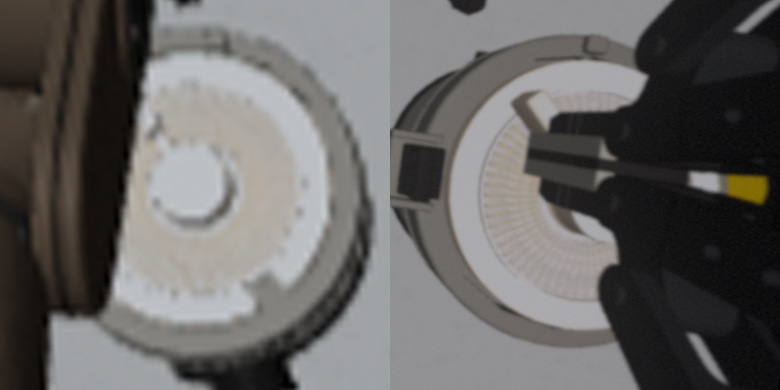

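```bash
python3 - <<'E'
from h import *
np.set_printoptions(precision=4,suppress=True,linewidth=150)
s=rs();w,d=ctrl.read_camera('wrist');K,T=T_wc('wrist',s);he=np.array(ctrl.camera_model('wrist')['hand_eye'])
c=cloud(d,K,np.eye(4));t=c@he[:3,:3].T+he[:3,3]   # tool frame
m=(d>0)&(abs(t[...,0])<.03)&(abs(t[...,1])<.02)&(t[...,2]<.02)&(t[...,2]>-.1)
v,u=np.where(m);print(len(v))
for row in range(v.min(),v.max()+1,6):
    k=v==row
    if k.any():print(row,u[k].min(),u[k].max(),'x',t[row,u[k],0].mean(),'y',t[row,u[k],1].min(),t[row,u[k],1].max(),'z',t[row,u[k],2].mean(),'zero',(d[row,u[k].min():u[k].max()]==0).sum())
save('w4.png',w[140:400,200:440])
E
```

```text
t 6.025 pos [0.5588 0.0786 0.105 ] psi 80.99 tilt [ 0.001 -0.    -1.   ] r,s [0.037  0.0147] F [ 0.1 -0.1  0.3]
13094
183 314 315 x 0.029867490117784654 y -0.004858971416786437 -0.004291573612423069 z 0.016470627509035315 zero 0
189 314 343 x 0.02631633601282418 y -0.00482809309504748 0.012405093506335913 z 0.016111282901549662 zero 0
195 288 354 x 0.023175169662834116 y -0.01982148921538656 0.01901780801942218 z 0.014356100854888447 zero 1
201 326 355 x 0.018707355335479518 y 0.002224010071898069 0.019499660468801413 z 0.016622202517618385 zero 0
207 288 355 x 0.016498330336723908 y -0.019825501720840657 0.019637062368306094 z 0.01216546993851266 zero 0
213 288 355 x 0.01359549473942694 y -0.01992653351019098 0.019801373591144145 z 0.009912077072386258 zero 1
219 289 353 x 0.010141614707133938 y -0.019415274353961558 0.0186606701431286 z 0.00916142097825592 zero 1
225 289 356 x 0.006517668730082395 y -0.019562442603893226 0.01976265035463648 z 0.008779579857360392 zero 0
231 289 356 x 0.0029101252759607572 y -0.019588032486022557 0.019881584808468942 z 0.008288930487139072 zero 1
23
[... 1942 characters left out ...]
3 z -0.09224276436312628 zero 0
345 261 386 x 0.013291838062592366 y -0.01695941488329118 0.019978490452689672 z -0.09546552936870968 zero 0
351 305 385 x 0.002837326966501002 y -0.0052067544262032845 0.019676067295846974 z -0.08645075668931525 zero 1
357 306 335 x -0.0025607361990009035 y -0.005027704902220949 0.003067070058134687 z -0.08330906164850127 zero 0
363 306 335 x -0.0027385661324572197 y -0.004985488089263852 0.0031108243374778823 z -0.08570420888729763 zero 0
369 306 335 x -0.00307735045230096 y -0.005130441430368468 0.0031479582705930065 z -0.08784020308695302 zero 0
375 304 336 x -0.0024787412218461517 y -0.005556097053141964 0.0033680590783716187 z -0.09079466893013757 zero 0
```

View pics/w4.png

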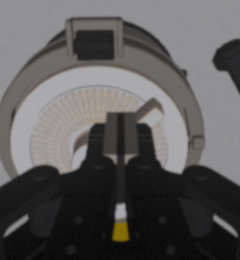

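```bash
python3 - <<'E'
from h import *
np.set_printoptions(precision=4,suppress=True,linewidth=150)
s=rs();w,d=ctrl.read_camera('wrist');K,T=T_wc('wrist',s);he=np.array(ctrl.camera_model('wrist')['hand_eye'])
t=cloud(d,K,np.eye(4))@he[:3,:3].T+he[:3,3]
for row in range(244,285,3): print(row,[t[row,u].round(3).tolist() for u in (300,310,315,328,333,340)])
P=cloud(d,K,T);q=P[...,:2]-C;r=np.hypot(*np.moveaxis(q,-1,0));a=np.degrees(np.arctan2(q[...,1],q[...,0]))
m=(d>0)&(r>.026)&(r<.052)&(P[...,2]>.109)&(P[...,2]<.118);print('fin',m.sum(),np.percentile(a[m],[5,25,50,75,95]))
E
```

```text
t 6.075 pos [0.5588 0.0786 0.105 ] psi 81.0 tilt [ 0.001 -0.    -1.   ] r,s [0.037  0.0147] F [-0.  -0.2  0.3]
244 [[-0.005, -0.013, 0.008], [-0.006, -0.007, 0.008], [-0.006, -0.004, 0.009], [-0.005, 0.003, 0.008], [-0.005, 0.006, 0.008], [-0.006, 0.011, 0.008]]
247 [[-0.007, -0.013, 0.008], [-0.008, -0.007, 0.009], [-0.007, -0.004, 0.008], [-0.007, 0.003, 0.008], [-0.007, 0.006, 0.007], [-0.007, 0.011, 0.008]]
250 [[-0.009, -0.013, 0.008], [-0.009, -0.007, 0.007], [-0.009, -0.004, 0.008], [-0.009, 0.003, 0.007], [-0.01, 0.006, 0.009], [-0.007, 0.01, 0.003]]
253 [[-0.011, -0.013, 0.008], [0.011, -0.006, -0.034], [0.011, -0.004, -0.034], [0.011, 0.002, -0.035], [0.011, 0.005, -0.035], [-0.008, 0.01, 0.001]]
256 [[-0.013, -0.013, 0.007], [0.011, -0.006, -0.038], [0.011, -0.003, -0.038], [0.011, 0.002, -0.037], [0.011, 0.005, -0.037], [-0.008, 0.01, -0.003]]
259 [[-0.015, -0.013, 0.007], [0.011, -0.006, -0.041], [0.011, -0.003, -0.041], [0.011, 0.002, -0.04], [0.011, 0.004, -0.041], [-0.008, 0.01, -0.006]]
262 [[-0.017, -0.013, 0.007], [0.012, -0.006, -0.045], [0.011, -0.003, -0.043], [
[... 469 characters left out ...]
], [0.011, 0.004, -0.051], [0.007, 0.007, -0.044]]
274 [[0.007, -0.01, -0.047], [0.011, -0.005, -0.053], [0.011, -0.003, -0.053], [0.011, 0.002, -0.053], [0.011, 0.004, -0.053], [0.007, 0.007, -0.046]]
277 [[0.007, -0.01, -0.05], [0.01, -0.005, -0.053], [0.01, -0.003, -0.054], [0.011, 0.002, -0.056], [0.011, 0.004, -0.056], [0.007, 0.007, -0.049]]
280 [[0.007, -0.01, -0.051], [0.011, -0.005, -0.057], [0.011, -0.003, -0.057], [0.011, 0.002, -0.058], [0.011, 0.004, -0.057], [0.007, 0.007, -0.051]]
283 [[0.006, -0.009, -0.053], [0.012, -0.005, -0.061], [0.011, -0.003, -0.059], [0.011, 0.002, -0.06], [0.011, 0.004, -0.06], [0.007, 0.007, -0.053]]
fin 332 [30.2653 33.0417 36.3247 39.2347 40.7576]
```

>>> carry_out --deltas '[-0.0026, 0.0054, 0, 0, 0, 0.15, -0.006, 0.0103, 0, 0, 0, 0.3, -0.0101, 0.0146, 0, 0, 0, 0.45, -0.0148, 0.0183, 0, 0, 0, 0.6, -0.02, 0.0213, 0, 0, 0, 0.75]'

```text
time: 6.75
eef_pos: [0.5768, 0.0552, 0.1046]
tcp_rot: [0.946, 0.324, 0.0, 0.0]
contact_force: [-0.2, -0.8, 0.1]
opening: 0.004
finger_force: 0.0
```

>>> carry_out --deltas '[0, 0.007, 0, 0, 0, 0, 0, 0.007, 0.01, 0, 0, 0, 0, 0.007, 0.02, 0, 0, 0, 0, 0.007, 0.028, 0, 0, 0, 0, 0.007, 0.028, 0, 0, 0]'

```text
time: 7.38
eef_pos: [0.5798, 0.0502, 0.0752]
tcp_rot: [0.945, 0.327, -0.001, -0.001]
contact_force: [-1.2, 0.6, 0.0]
opening: 0.003
finger_force: 0.0
```

```bash
python3 - <<'E'
from h import *
np.set_printoptions(precision=4,suppress=True,linewidth=150)
s=rs();im,d=ctrl.read_camera('scene');K,T=T_wc('scene')
Rm=R.from_quat(s['tcp_rot']).as_matrix()
x=cv2.resize(im[160:310,200:400],(800,600),interpolation=cv2.INTER_CUBIC)
for z,col in ((0,(255,0,0)),(-.034,(0,255,0))):
    u=(pix(K,T,s['eef_pos']+Rm@[0,0,z])-[200,160])*4; cv2.circle(x,tuple(int(i) for i in u),4,col,-1); print(u)
save('s5.png',x)
E
```

```text
t 7.375 pos [0.5798 0.0502 0.0752] psi 38.12 tilt [-0.003  0.    -1.   ] r,s [0.0361 0.0209] F [-1.2  0.6  0. ]
[326.5422 328.9097]
[324.75   298.1795]
```

View pics/s5.png

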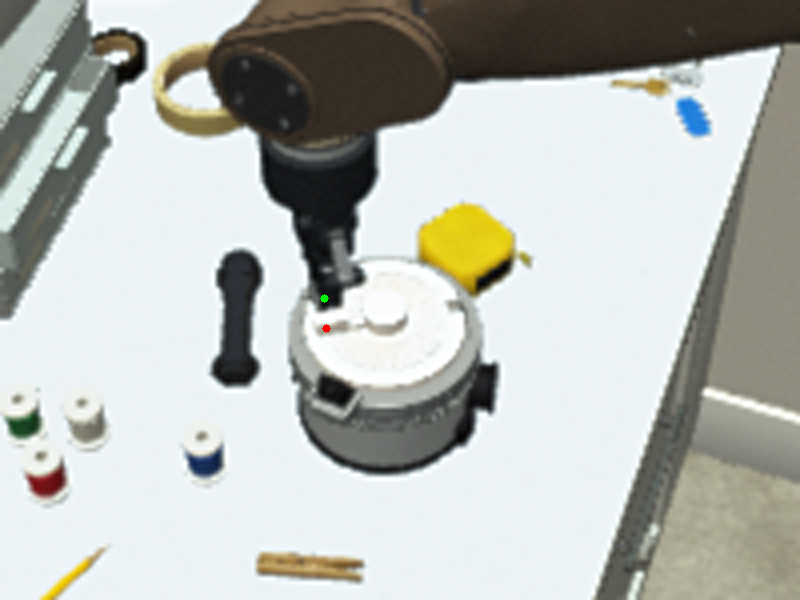

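>>> carry_out --deltas '[0, 0, 0.004, 0, 0, 0, 0, 0, 0.008, 0, 0, 0, 0, -0.003, 0.008, 0, 0, 0, 0, -0.006, 0.008, 0, 0, 0, 0, -0.006, 0.008, 0, 0, 0]'

```text
time: 8.05
eef_pos: [0.5771, 0.0549, 0.0688]
tcp_rot: [0.945, 0.326, 0.0, 0.0]
contact_force: [0.1, 0.6, 0.4]
opening: 0.003
finger_force: 0.1
```

>>> carry_out --deltas '[0.0011, -0.0037, 0, 0, 0, -0.096, 0.0019, -0.0075, 0, 0, 0, -0.192, 0.0023, -0.0113, 0, 0, 0, -0.288]'

```text
time: 8.43
eef_pos: [0.5724, 0.065, 0.0689]
tcp_rot: [0.888, 0.46, 0.001, 0.0]
contact_force: [1.3, -1.1, 0.6]
opening: 0.002
finger_force: 0.7
```

```bash
cat >> h.py <<'E'
def finang(cam,s=None,ref=None):
    im,d,K,T,P,r,a=fin(cam,s)
    m=(d>0)&(r>.026)&(r<.052)&(P[...,2]>.109)&(P[...,2]<.118)
    print(cam,'fin',m.sum(),np.percentile(a[m],[5,25,50,75,95]).round(1) if m.any() else '')
    return im,d,K,T,P,r,a
E
python3 - <<'E'
from h import *
s=rs();finang('wrist',s);finang('scene')
E
```

```text
t 8.425 pos [0.5724 0.065  0.0689] psi 54.77 tilt [ 0.001 -0.    -1.   ] r,s [0.0364 0.0158] F [ 1.3 -1.1  0.6]
wrist fin 1477 [24.3 39.9 55.8 61.1 65.5]
scene fin 44 [33.7 50.2 56.4 62.9 68.3]
```

>>> carry_out --deltas '[0.0011, -0.0037, 0, 0, 0, -0.096, 0.0019, -0.0075, 0, 0, 0, -0.192, 0.0023, -0.0113, 0, 0, 0, -0.288, 0.0023, -0.0152, 0, 0, 0, -0.384, 0.0019, -0.0191, 0, 0, 0, -0.48]'

```text
time: 9.15
eef_pos: [0.558, 0.0778, 0.0689]
tcp_rot: [0.754, 0.657, 0.001, 0.0]
contact_force: [0.8, 0.2, -0.2]
opening: 0.0
finger_force: 0.7
```

>>> carry_out --deltas '[0.0011, -0.0037, 0, 0, 0, -0.096, 0.0019, -0.0075, 0, 0, 0, -0.192, 0.0023, -0.0113, 0, 0, 0, -0.288, 0.0023, -0.0152, 0, 0, 0, -0.384, 0.0019, -0.0191, 0, 0, 0, -0.48]'

```text
time: 9.78
eef_pos: [0.5392, 0.0823, 0.0689]
tcp_rot: [0.576, 0.817, 0.0, 0.0]
contact_force: [1.3, 0.2, -0.0]
opening: 0.001
finger_force: 0.7
```

```bash
python3 - <<'E'
from h import *
s=rs();finang('wrist',s);finang('top')
E
```

```text
t 9.775 pos [0.5392 0.0823 0.0689] psi 109.66 tilt [ 0.001  0.    -1.   ] r,s [0.0355 0.0134] F [ 1.3  0.2 -0. ]
wrist fin 1496 [ 81.4  97.3 114.7 120.1 124.7]
top fin 0
```

>>> carry_out --deltas '[0.0011, -0.0037, 0, 0, 0, -0.096, 0.0019, -0.0075, 0, 0, 0, -0.192, 0.0023, -0.0113, 0, 0, 0, -0.288, 0.0023, -0.0152, 0, 0, 0, -0.384, 0.0019, -0.0191, 0, 0, 0, -0.48]'

```text
time: 10.5
eef_pos: [0.5206, 0.0777, 0.0688]
tcp_rot: [0.366, 0.931, 0.0, 0.0]
contact_force: [1.1, 1.2, -1.0]
opening: -0.003
finger_force: 0.7
```

>>> carry_out --deltas '[0.0011, -0.0037, 0, 0, 0, -0.096, 0.0019, -0.0075, 0, 0, 0, -0.192, 0.0023, -0.0113, 0, 0, 0, -0.288, 0.0023, -0.0152, 0, 0, 0, -0.384, 0.0023, -0.0152, 0, 0, 0, -0.384]'

```text
time: 11.12
eef_pos: [0.5083, 0.0679, 0.0688]
tcp_rot: [0.183, 0.983, 0.0, 0.0]
contact_force: [0.1, 0.1, 0.6]
opening: -0.003
finger_force: 0.3
```

```bash
cat >> h.py <<'E'
def finw(s):
    im,d=ctrl.read_camera('wrist');K,T=T_wc('wrist',s);he=np.array(ctrl.camera_model('wrist')['hand_eye'])
    t=cloud(d,K,np.eye(4))@he[:3,:3].T+he[:3,3];P=cloud(d,K,T)
    q=P[...,:2]-C;r=np.hypot(q[...,0],q[...,1])
    m=(d>0)&(t[...,1]<-.008)&(t[...,1]>-.03)&(r>.026)&(r<.052)&(abs(P[...,2]-.113)<.0025)
    a=np.degrees(np.arctan2(q[...,1],q[...,0]))%360
    print('fin w',m.sum(),'ang',np.median(a[m]),'p10,90',np.percentile(a[m],[10,90]),'ty',np.percentile(t[m][:,1],[2,50,98]),'r',np.percentile(r[m],[2,98]))
    # rib
    m2=(d>0)&(r>.061)&(r<.067)&(P[...,2]>.0912)&(P[...,2]<.096)
    aa=(a[m2]+90)%360-90;k=(aa>-25)&(aa<15);print('rib',k.sum(),np.median(aa[k]) if k.any() else '')
    return im,d,K,T,P,t,m
E
python3 - <<'E'
from h import *
s=rs();finw(s)
E
```

```text
t 11.125 pos [0.5083 0.0679 0.0688] psi 158.89 tilt [ 0.  0. -1.] r,s [0.0367 0.0111] F [0.1 0.1 0.6]
fin w 858 ang 170.5592728906608 p10,90 [164.77194965 175.708591  ] ty [-0.02414367 -0.01916115 -0.0091101 ] r [0.02927668 0.05004807]
rib 0
```

```bash
python3 - <<'E'
from h import *
np.set_printoptions(precision=4,suppress=True,linewidth=150)
s=rs();im,d,K,T,P,t,m=finw(s)
m&=(t[...,1]<-.0105)
q=(P[m][:,:2]-C)*1000
rc=cv2.minAreaRect(q.astype(np.float32));print(rc,np.degrees(np.arctan2(rc[0][1],rc[0][0])),m.sum())
e=np.linalg.svd(q-q.mean(0))[2][0];print('dir',np.degrees(np.arctan2(e[1],e[0])),q.mean(0))
# by radius bins: ang min/max in mm across
for r0 in range(26,52,4):
    rr=np.hypot(*q.T);k=(rr>r0)&(rr<r0+4)
    if k.sum()>5: print(r0,q[k].mean(0),np.degrees(np.arctan2(q[k,1],q[k,0])%(2*np.pi)).min(),(np.degrees(np.arctan2(q[k,1],q[k,0]))%360).max(),k.sum())
im2=rect(im,K,T,C,.113,.07,560);save('r6.png',im2)
E
```

```text
t 11.175 pos [0.5083 0.068  0.0688] psi 158.9 tilt [ 0.  0. -1.] r,s [0.0366 0.0111] F [0.2 0.3 0.4]
fin w 857 ang 170.57895543730322 p10,90 [164.9934 175.6393] ty [-0.0242 -0.0193 -0.0094] r [0.0289 0.0502]
rib 0 
((-37.64158630371094, 8.510435104370117), (13.881635665893555, 24.410459518432617), 77.47830200195312) 167.26011655851894 823
dir -19.62433330388487 [-40.3502   6.8303]
26 [-28.5789   1.8875] 171.96868877649393 180.1878840690664 30
30 [-31.8703   3.7551] 167.5715447596718 179.33370271234904 104
34 [-35.5932   5.39  ] 164.7586534136645 178.63886789249605 131
38 [-39.369    6.5396] 164.43653921129857 177.16916975326785 156
42 [-43.005   8.94 ] 158.25470015793115 176.30746919810457 198
46 [-47.3452   8.2252] 164.9606206787742 175.65281260606648 179
50 [-49.6914   8.221 ] 166.45208921900263 174.20319755852597 25
```

View pics/r6.png

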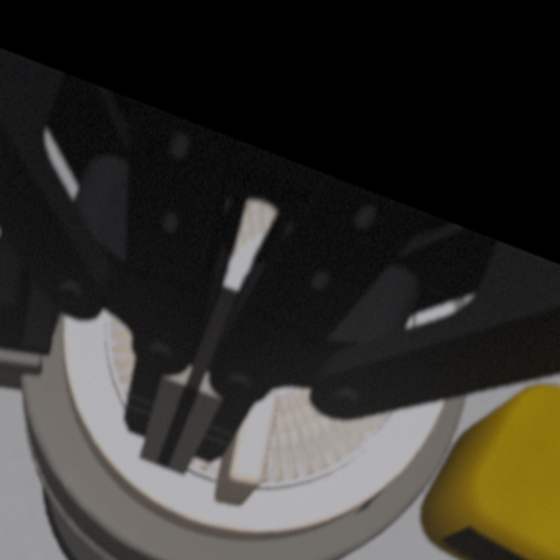

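>>> carry_out --deltas '[0, 0.003, 0.0, 0, 0, 0, 0, 0.003, -0.05, 0, 0, 0, 0, 0.003, -0.1, 0, 0, 0, 0, 0.003, -0.15, 0, 0, 0, 0, 0.003, -0.2, 0, 0, 0]'

```text
time: 11.85
eef_pos: [0.5089, 0.0709, 0.2701]
tcp_rot: [0.182, 0.983, -0.0, -0.0]
contact_force: [-0.6, 0.6, -0.0]
opening: 0.002
finger_force: 0.0
```

>>> carry_out --deltas '[-0.001, 0.005, 0, 0, 0, 0.18, -0.002, 0.01, 0, 0, 0, 0.36, -0.003, 0.015, 0, 0, 0, 0.54, -0.004, 0.021, 0, 0, 0, 0.72, -0.004, 0.021, 0, 0, 0, 0.9]'

```text
time: 12.48
eef_pos: [0.5203, 0.0894, 0.2683]
tcp_rot: [0.594, 0.805, -0.0, -0.0]
contact_force: [0.1, 0.2, -0.5]
opening: -0.003
finger_force: 0.0
```

>>> carry_out --deltas '[0, 0, 0, 0, 0, 0, 0, 0, 0, 0, 0, 0]'

```text
time: 12.72
eef_pos: [0.5204, 0.089, 0.2685]
tcp_rot: [0.59, 0.807, -0.0, -0.0]
contact_force: [0.2, 1.1, 0.6]
opening: 0.003
finger_force: 0.0
```

```bash
cat > meas.py <<'E'
from h import *
np.set_printoptions(precision=2,suppress=True,linewidth=150)
from scipy.optimize import least_squares
def meas(zf=.113,zt=.097):
    s=rs();im,d=ctrl.read_camera('wrist');K,T=T_wc('wrist',s);P=cloud(d,K,T);ok=d>0
    c=C.copy()
    m=ok&(abs(P[...,2]-(zf-.0005))<.003);X=P[m][:,:2]
    # boss
    for _ in range(8):
        k=np.hypot(*(X-c).T)<.019;c=X[k].mean(0)
    b=c;print('boss',b*1000,k.sum())
    q=P[...,:2]-b;r=np.hypot(q[...,0],q[...,1]);a=np.degrees(np.arctan2(q[...,1],q[...,0]))
    # rim outer circle: outermost points per angle bin near z=.089
    m=ok&(abs(P[...,2]-.089)<.003)&(r>.055)&(r<.072);E=[]
    for A in range(-180,180,4):
        k=m&(a>=A)&(a<A+4)
        if 60<A<105 or k.sum()<8: continue
        x=P[k][:,:2];E.append(x[np.hypot(*(x-b).T).argsort()[-3:]].mean(0))
    E=np.array(E);f=least_squares(lambda p:np.hypot(E[:,0]-p[0],E[:,1]-p[1])-p[2],[*b,.068],loss='soft_l1',f_scale=.0005).x;print('canister',f*1000,len(E))
    cc=f[:2];q=P[...,:2]-cc;r=np.hypot(q[...,0],q[...,1]);a=np.degrees(np.arctan2(q[...,1],q[...,0]))
    m=ok&(r>.060)&(r<.0675)&(P[...,2]>.0912)&(P[...,2]<.096)&(a>-25)&(a<10)
    print('rib',m.sum(),a[m].min(),a[m].max(),np.median(a[m]))
    m=ok&(r>.06)&(r<.085)&(abs(P[...,2]-.108)<.003)&(a>60)&(a<105)
    if m.sum(): print('catch top',m.sum(),q[m].mean(0)*1000,'ang',np.degrees(np.arctan2(*q[m].mean(0)[::-1])),'r',r[m].min(),r[m].max())
    q=P[...,:2]-b;r=np.hypot(q[...,0],q[...,1]);a=np.degrees(np.arctan2(q[...,1],q[...,0]))%360
    m=ok&(r>.026)&(r<.051)&(abs(P[...,2]-zf)<.003)&(a>100)&(a<250)
    x=q[m]*1000;rc=cv2.minAreaRect(x.astype(np.float32))
    e=np.linalg.svd(x-x.mean(0))[2][0];print('fin',m.sum(),rc,'ctr ang',np.degrees(np.arctan2(x.mean(0)[1],x.mean(0)[0])),'dir',np.degrees(np.arctan2(e[1],e[0])),'z',P[m][:,2].mean())
    m=ok&(r>.047)&(r<.0545)&((a<25)|(a>320))&(P[...,2]<zt-.004)&(P[...,2]>.07);aa=(a[m]+180)%360-180
    print('notch',m.sum(),(aa.min(),aa.max(),aa.mean()) if m.any() else '')
    m=ok&(r>.03)&(r<.054)&(abs(P[...,2]-zt)<.012);print('flange z med',np.median(P[m][:,2]))
    return im,d,K,T,P
if __name__=='__main__': meas()
E
python3 meas.py
```

```text
t 12.725 pos [0.52 0.09 0.27] psi 107.65 tilt [-0. -0. -1.] r,s [ 0.05 -0.  ] F [0.2 1.1 0.6]
boss [537.59  43.44] 632
canister [538.46  44.7   67.18] 71
rib 40 -11.900390788290482 -4.0622002991310024 -8.509112253879112
catch top 166 [ 9.58 68.69] ang 82.06117651894974 r 0.0650281818642186 0.0741820327335406
fin 185 ((-37.21347427368164, 7.207527160644531), (8.883963584899902, 23.275907516479492), 80.46058654785156) ctr ang 168.55739467199035 dir -12.286291132831295 z 0.11213200837714571
notch 33 (np.float64(-22.337823594633846), np.float64(-8.331250148262484), np.float64(-15.94194894998644))
flange z med 0.09661222056753777
```

```bash
cat > prof.py <<'E'
from h import *
np.set_printoptions(precision=1,suppress=True,linewidth=200)
def prof(im,K,T,z,c,r,angs):
    o=[]
    g=cv2.GaussianBlur(im.mean(-1).astype(np.float32),(0,0),.6)
    for A in angs:
        v=[]
        for rr in r:
            u=pix(K,T,[c[0]+rr*np.cos(np.radians(A)),c[1]+rr*np.sin(np.radians(A)),z]).astype(np.float32)
            v.append(cv2.getRectSubPix(g,(1,1),tuple(map(float,u)))[0,0])
        o.append(np.mean(v))
    return np.array(o)
if __name__=='__main__':
    s=rs();im,d=ctrl.read_camera('wrist');K,T=T_wc('wrist',s);np.savez('w7.npz',im=im,d=d,K=K,T=T)
    A=np.arange(-34,16.1,1)
    # flange edge radius: radial profile in several directions -> filter centre
    E=[]
    for B in list(range(20,60,5))+list(range(105,255,5)):
        rr=np.arange(.050,.062,.00025);p=np.array([prof(im,K,T,.097,C,[x],[B])[0] for x in rr]);k=np.argmin(np.gradient(p));E.append(C+rr[k]*np.array([np.cos(np.radians(B)),np.sin(np.radians(B))]))
    E=np.array(E)
    from scipy.optimize import least_squares
    f=least_squares(lambda p:np.hypot(E[:,0]-p[0],E[:,1]-p[1])-p[2],[*C,.056],loss='soft_l1',f_scale=.0003).x;print('flange circle',f*1000)
    c=f[:2]
    print(A.astype(int));print('notch',prof(im,K,T,.097,c,np.arange(.0485,.0535,.001),A).round())
    F=np.arange(155,190,1);print(F);print('fin',prof(im,K,T,.113,c,np.arange(.032,.048,.002),F).round());print('fin outer',prof(im,K,T,.113,c,np.arange(.044,.049,.001),F).round())
    print('rib',prof(im,K,T,.093,c,np.arange(.0615,.0665,.001),A).round())
E
python3 prof.py
```

```text
t 12.775 pos [0.5 0.1 0.3] psi 107.63 tilt [-0. -0. -1.] r,s [ 0. -0.] F [ 0.2 -0.3 -0.2]
flange circle [537.4  43.8  55.5]
[-34 -33 -32 -31 -30 -29 -28 -27 -26 -25 -24 -23 -22 -21 -20 -19 -18 -17 -16 -15 -14 -13 -12 -11 -10  -9  -8  -7  -6  -5  -4  -3  -2  -1   0   1   2   3   4   5   6   7   8   9  10  11  12  13  14
  15  16]
notch [189. 189. 189. 189. 189. 189. 189. 189. 189. 189. 189. 188. 186. 180. 167. 148. 126. 110. 104. 102. 102. 104. 105. 105. 106. 107. 109. 112. 122. 138. 157. 173. 184. 188. 189. 189. 189. 189. 189.
 189. 190. 189. 189. 189. 190. 190. 190. 190. 190. 190. 190.]
[155 156 157 158 159 160 161 162 163 164 165 166 167 168 169 170 171 172 173 174 175 176 177 178 179 180 181 182 183 184 185 186 187 188 189]
fin [151. 141. 129. 119. 114. 116. 125. 140. 156. 169. 180. 185. 188. 189. 190. 189. 188. 185. 182. 179. 178. 176. 176. 176. 176. 176. 177. 177. 177. 177. 177. 177. 177. 176. 176.]
fin outer [183. 177. 165. 147. 128. 115. 112. 120. 136. 154. 169. 178. 182. 184. 184. 185. 184. 182. 182. 182. 184. 187. 188. 189. 189. 190. 190. 190. 190. 190. 190. 190. 190. 190. 190.]
rib [131. 131. 130. 129. 130. 130. 130. 129. 128. 127. 127. 126. 126. 126. 126. 126. 125. 125. 126. 126. 127. 126. 124. 120. 118. 116. 116. 116. 116. 114. 110. 106. 107. 112. 118. 121. 122. 122. 121.
 120. 120. 119. 119. 119. 120. 119. 119. 119. 119. 119. 119.]
```

>>> carry_out --deltas '[-0.003, -0.004, 0, 0, 0, -0.18, -0.006, -0.008, 0, 0, 0, -0.36, -0.009, -0.012, 0, 0, 0, -0.54, -0.0138, -0.0164, 0, 0, 0, -0.72, -0.0138, -0.0164, 0, 0, 0, -0.9]'

```text
time: 13.45
eef_pos: [0.5089, 0.0705, 0.2687]
tcp_rot: [0.178, 0.984, -0.0, 0.0]
contact_force: [-0.5, -0.8, 0.1]
opening: -0.0
finger_force: 0.0
```

>>> carry_out --deltas '[0, 0.002, 0.05, 0, 0, 0, 0, 0.002, 0.1, 0, 0, 0, 0, 0.002, 0.15, 0, 0, 0, 0, 0.002, 0.175, 0, 0, 0, 0, 0.002, 0.175, 0, 0, 0]'

```text
time: 14.08
eef_pos: [0.5076, 0.0728, 0.0912]
tcp_rot: [0.181, 0.983, -0.0, -0.003]
contact_force: [-0.6, 0.1, -0.2]
opening: -0.001
finger_force: 0.0
```

```bash
python3 -c "
from h import *
rs()"
```

```text
t 14.075 pos [0.5076 0.0728 0.0912] psi 159.13 tilt [-0.006  0.    -1.   ] r,s [0.0389 0.0155] F [-0.6  0.1 -0.2]
```

>>> carry_out --deltas '[0, 0, 0.0225, 0, 0, 0, 0, -0.003, 0.0225, 0, 0, 0, 0, -0.006, 0.0225, 0, 0, 0, 0, -0.0075, 0.0225, 0, 0, 0, 0, -0.0075, 0.0225, 0, 0, 0]'

```text
time: 14.7
eef_pos: [0.5082, 0.0657, 0.0725]
tcp_rot: [0.182, 0.983, 0.0, 0.002]
contact_force: [1.0, 1.6, 2.0]
opening: 0.005
finger_force: 0.9
```

```bash
python3 -c "
from h import *
s=rs();finw(s)"
```

```text
t 14.7 pos [0.5082 0.0657 0.0725] psi 159.08 tilt [ 0.003  0.    -1.   ] r,s [0.0359 0.0091] F [1.  1.6 2. ]
fin w 763 ang 172.9010878162252 p10,90 [167.13224466 177.72515599] ty [-0.02345469 -0.01853093 -0.00922955] r [0.02902113 0.05008037]
rib 0
```

>>> carry_out --deltas '[0, 0.004, 0.0, 0, 0, 0, 0, 0.004, -0.05, 0, 0, 0, 0, 0.004, -0.1, 0, 0, 0, 0, 0.004, -0.15, 0, 0, 0, 0, 0.004, -0.2, 0, 0, 0]'

```text
time: 15.38
eef_pos: [0.5078, 0.0695, 0.2723]
tcp_rot: [0.181, 0.983, -0.0, -0.001]
contact_force: [0.8, -0.5, -0.6]
opening: -0.001
finger_force: 0.0
```

>>> carry_out --deltas '[-0.001, 0.005, 0, 0, 0, 0.18, -0.002, 0.01, 0, 0, 0, 0.36, -0.003, 0.015, 0, 0, 0, 0.54, -0.004, 0.021, 0, 0, 0, 0.72, -0.004, 0.021, 0, 0, 0, 0.9]'

```text
time: 16.0
eef_pos: [0.5193, 0.0879, 0.2705]
tcp_rot: [0.593, 0.805, -0.001, -0.001]
contact_force: [0.4, 0.4, 0.3]
opening: 0.003
finger_force: 0.0
```

>>> carry_out --deltas '[0, 0, 0, 0, 0, 0, 0, 0, 0, 0, 0, 0]'

```text
time: 16.25
eef_pos: [0.5195, 0.0876, 0.2708]
tcp_rot: [0.59, 0.807, -0.0, -0.0]
contact_force: [0.2, 0.4, -0.1]
opening: 0.001
finger_force: 0.0
```

```bash
python3 prof.py; python3 meas.py
```

```text
t 16.25 pos [0.5 0.1 0.3] psi 107.68 tilt [-0. -0. -1.] r,s [ 0. -0.] F [ 0.2  0.4 -0.1]
flange circle [537.5  43.6  55.6]
[-34 -33 -32 -31 -30 -29 -28 -27 -26 -25 -24 -23 -22 -21 -20 -19 -18 -17 -16 -15 -14 -13 -12 -11 -10  -9  -8  -7  -6  -5  -4  -3  -2  -1   0   1   2   3   4   5   6   7   8   9  10  11  12  13  14
  15  16]
notch [189. 189. 189. 189. 189. 189. 189. 189. 189. 190. 189. 190. 189. 189. 186. 179. 165. 146. 126. 111. 104. 103. 104. 105. 105. 105. 104. 103. 104. 110. 123. 141. 160. 175. 184. 188. 189. 189. 189.
 190. 189. 189. 189. 189. 190. 190. 190. 190. 190. 189. 189.]
[155 156 157 158 159 160 161 162 163 164 165 166 167 168 169 170 171 172 173 174 175 176 177 178 179 180 181 182 183 184 185 186 187 188 189]
fin [162. 157. 149. 138. 127. 118. 115. 119. 130. 145. 161. 173. 182. 187. 189. 190. 190. 189. 187. 184. 181. 178. 176. 176. 175. 175. 176. 176. 177. 177. 177. 177. 176. 177. 177.]
fin outer [184. 184. 181. 174. 160. 141. 123. 112. 113. 124. 142. 159. 173. 180. 184. 185. 185. 185. 185. 183. 183. 184. 186. 188. 189. 190. 190. 190. 190. 190. 190. 190. 190. 190. 19
[... 200 characters left out ...]
23.
 122. 121. 120. 120. 120. 120. 120. 119. 119. 119. 120. 120.]
t 16.3 pos [0.52 0.09 0.27] psi 107.65 tilt [-0. -0. -1.] r,s [ 0.05 -0.01] F [ 0.9 -0.2 -0.4]
boss [537.65  43.44] 627
canister [538.38  44.72  67.15] 71
rib 38 -11.815638175126905 -4.675815599582361 -8.040253638981504
catch top 169 [ 9.77 68.76] ang 81.91328490319552 r 0.06520591585801423 0.07410157051878792
fin 184 ((-37.49311065673828, 5.913686752319336), (8.761739730834961, 23.356863021850586), 80.80921173095703) ctr ang 170.55305388127738 dir -8.787167767500497 z 0.11221995912631832
notch 39 (np.float64(-19.680356267059665), np.float64(-6.941234501778013), np.float64(-13.869176831184895))
flange z med 0.09662590262671986
```

```bash
python3 - <<'E'
from h import *
np.set_printoptions(precision=1,suppress=True,linewidth=170)
s=rs();im,d=ctrl.read_camera('wrist');K,T=T_wc('wrist',s);P=cloud(d,K,T)
for c in (np.array([.5383,.0447]),):
    q=P[...,:2]-c;r=np.hypot(q[...,0],q[...,1])*1000;a=np.degrees(np.arctan2(q[...,1],q[...,0]))
    m=(d>0)&(r>42)&(r<60)&(a>-25)&(a<5)&(P[...,2]<.094)
    u=pix(K,T,[c[0]+.0515*np.cos(.14),c[1]-.0515*np.sin(.14),.0885]);print('pin px',u)
    i,j=int(u[1]),int(u[0])
    print('z');print((P[i-9:i+10,j-9:j+10,2]*1000).round().astype(int))
    print('gray');print(im[i-9:i+10,j-9:j+10].astype(int).mean(-1).astype(int))
    print('RGB mid',im[i,j-9:j+10].tolist())
    print('a');print(a[i,j-9:j+10],r[i-9:i+10,j])
E
```

```text
t 16.35 pos [0.5 0.1 0.3] psi 107.62 tilt [-0. -0. -1.] r,s [ 0. -0.] F [ 0.9 -0.8 -0. ]
pin px [366.  227.6]
z
[[ 97  99  97  97  96  97  97  98  96  96  97  96  97  97  96  96  97  96  82]
 [ 97  97  98  97  98  98  97  97  96  98  97  97  97  96  95  96  97  96  85]
 [ 96  96  96  97  97  97  97  99  97  96  96  97  97  96  96  97  95  95  86]
 [ 97  96  95  98  97  95  98  97  96  96  96  95  96  97  96  96  97  96  88]
 [ 98  97  99  97  97  96  97  96  97  96  96  95  96  97  96  96  97  85  87]
 [ 97  97  97  97  98  97  98  96  96  95  97  97  96  97  96  97  97  86  89]
 [ 99  96  97  97  96  98  97  97  96  96  96  95  97  95  94  95  96  88  87]
 [ 98  97  97  95  98  97  96  97  96  96  96  96  96  96  95  96  85  88  88]
 [ 98  97  96  96  96  96  96  95  96  95  97  96  97  96  96  95  87  87  88]
 [ 96  96  97  96  97  79  85  88  88  96  96  97  97  96  96  95  86  89  88]
 [ 95  96  97  98  98  79  86  87  89  88  87  88  96  96 444  87  88  87  88]
 [ 98  98  95  98  80  79  79  87  89  85  86  86  86  86  85  86  88  90  91]
 [ 96  96  97  98  79  79  79  78  79  7
[... 1867 characters left out ...]
 167 153 135 118 110 101  86  73  68  80  96 108 113 110 110 111 113 114]
 [186 183 175 162 144 124 106  88  74  79  95 108 114 116 114 114 113 113 118]]
RGB mid [[178, 173, 171], [177, 171, 171], [172, 167, 167], [166, 162, 163], [155, 152, 152], [130, 128, 128], [119, 116, 115], [127, 124, 123], [142, 139, 139], [153, 151, 152], [159, 159, 159], [169, 166, 169], [176, 173, 176], [176, 175, 177], [164, 162, 163], [136, 134, 133], [112, 108, 105], [107, 103, 100], [112, 108, 104]]
a
[ -9.8  -9.1  -7.9  -7.8  -6.6 -13.1 -10.2  -8.7  -8.2  -4.2  -3.8  -3.2  -2.6  -2.4  -2.2  -2.1  -4.6  -3.5  -3.4] [45.5 45.4 46.  46.2 46.7 47.3 47.4 48.  48.5 48.7 51.9 53.5 56.1 56.9 57.9 58.5 58.3 58.7 58.8]
```

```bash
python3 - <<'E'
from h import *
np.set_printoptions(precision=1,suppress=True,linewidth=170)
s=rs();c=np.array([.5383,.0447]);pin=[];fl=[]
e=np.array([np.cos(np.radians(-8)),np.sin(np.radians(-8))]);n=np.array([-e[1],e[0]])
for _ in range(6):
    im,d=ctrl.read_camera('wrist');K,T=T_wc('wrist',s);P=cloud(d,K,T)
    q=(P[...,:2]-c)*1000;x=q@e;y=q@n
    m=(d>0)&(x>45)&(x<57)&(abs(y)<12)&(P[...,2]>.084)&(P[...,2]<.0905);pin.append(np.c_[x[m],y[m],P[m][:,2]*1000])
pin=np.vstack(pin)
H,xe,ye=np.histogram2d(pin[:,1],pin[:,0],bins=[np.arange(-12,9,1),np.arange(45,58,1)])
print(xe);print(ye)
for k,row in enumerate(H.astype(int)): print(xe[k],row)
E
```

```text
t 16.4 pos [0.5 0.1 0.3] psi 107.6 tilt [-0. -0. -1.] r,s [ 0. -0.] F [ 1.1  0.4 -0.4]
[-12 -11 -10  -9  -8  -7  -6  -5  -4  -3  -2  -1   0   1   2   3   4   5   6   7   8]
[45 46 47 48 49 50 51 52 53 54 55 56 57]
-12 [0 0 0 0 0 0 0 0 0 0 0 2]
-11 [0 0 0 0 0 0 3 1 1 1 0 0]
-10 [0 0 6 4 0 0 3 0 0 0 0 0]
-9 [0 0 0 0 0 0 0 0 0 0 0 0]
-8 [0 0 0 0 0 0 0 0 0 0 0 0]
-7 [0 0 0 0 0 0 0 0 0 0 0 0]
-6 [0 0 0 0 0 0 0 0 0 0 0 0]
-5 [0 0 0 0 0 0 0 0 0 0 0 0]
-4 [0 0 0 0 3 4 2 0 0 0 0 0]
-3 [0 0 0 0 3 1 6 0 0 0 5 2]
-2 [0 0 0 6 4 4 5 8 3 3 6 6]
-1 [0 0 0 3 4 6 1 4 5 5 0 4]
0 [0 0 0 0 0 0 2 0 0 1 0 0]
1 [0 0 0 0 0 0 0 0 0 0 0 0]
2 [0 0 0 0 0 0 0 0 0 0 0 0]
3 [0 0 0 0 0 0 0 0 0 0 0 0]
4 [0 0 0 0 0 0 0 0 0 0 0 0]
5 [0 0 0 0 0 0 0 0 0 0 0 0]
6 [0 0 0 0 0 0 0 0 0 0 0 0]
7 [0 0 0 0 0 0 0 0 0 0 0 0]
```

>>> carry_out --deltas '[-0.003, -0.004, 0, 0, 0, -0.18, -0.006, -0.008, 0, 0, 0, -0.36, -0.009, -0.012, 0, 0, 0, -0.54, -0.0138, -0.0164, 0, 0, 0, -0.72, -0.0138, -0.0164, 0, 0, 0, -0.9]'

```text
time: 17.32
eef_pos: [0.5081, 0.0693, 0.2712]
tcp_rot: [0.179, 0.984, -0.0, 0.0]
contact_force: [-0.2, 0.0, -0.4]
opening: 0.004
finger_force: 0.0
```

>>> carry_out --deltas '[0, 0.002, 0.05, 0, 0, 0, 0, 0.002, 0.1, 0, 0, 0, 0, 0.002, 0.15, 0, 0, 0, 0, 0.002, 0.19, 0, 0, 0, 0, 0.002, 0.2, 0, 0, 0]'

```text
time: 17.95
eef_pos: [0.5065, 0.0715, 0.0682]
tcp_rot: [0.181, 0.983, -0.0, -0.003]
contact_force: [-0.6, 0.8, -0.3]
opening: -0.002
finger_force: 0.0
```

>>> carry_out --deltas '[0, 0, 0, 0, 0, 0, 0, -0.003, 0, 0, 0, 0, 0, -0.006, 0, 0, 0, 0, 0, -0.007, 0, 0, 0, 0, 0, -0.007, 0, 0, 0, 0]'

```text
time: 18.58
eef_pos: [0.508, 0.0652, 0.0726]
tcp_rot: [0.182, 0.983, 0.001, 0.002]
contact_force: [2.7, 2.3, 2.5]
opening: -0.001
finger_force: 2.0
```

```bash
python3 -c "
from h import *
s=rs();finw(s)"
```

```text
t 18.575 pos [0.508  0.0652 0.0726] psi 159.08 tilt [ 0.004  0.001 -1.   ] r,s [0.0359 0.0085] F [2.7 2.3 2.5]
fin w 743 ang 173.3957960815525 p10,90 [167.43500155 178.18647868] ty [-0.02304861 -0.01830635 -0.00930579] r [0.02939718 0.05034344]
rib 0
```

>>> carry_out --deltas '[0, -0.001, 0, 0, 0, 0, 0, -0.002, 0, 0, 0, 0, 0, -0.002, 0, 0, 0, 0]'

```text
time: 19.0
eef_pos: [0.5072, 0.0635, 0.0723]
tcp_rot: [0.181, 0.983, 0.001, 0.002]
contact_force: [3.6, 4.0, 3.9]
opening: 0.001
finger_force: 2.8
```

```bash
python3 -c "
from h import *
s=rs();finw(s)"
```

```text
t 19.0 pos [0.5072 0.0635 0.0723] psi 159.09 tilt [ 0.004  0.001 -1.   ] r,s [0.036  0.0067] F [3.6 4.  3.9]
fin w 695 ang 176.01755315901636 p10,90 [170.10942585 180.89270027] ty [-0.02339504 -0.01840881 -0.00919566] r [0.02991637 0.05052433]
rib 0
```

>>> carry_out --deltas '[0, 0.005, 0.0, 0, 0, 0, 0, 0.005, -0.05, 0, 0, 0, 0, 0.005, -0.1, 0, 0, 0, 0, 0.005, -0.15, 0, 0, 0, 0, 0.005, -0.2, 0, 0, 0]'

```text
time: 19.68
eef_pos: [0.506, 0.0673, 0.2712]
tcp_rot: [0.181, 0.983, -0.001, -0.002]
contact_force: [0.1, 0.2, 0.5]
opening: -0.002
finger_force: 0.0
```

>>> carry_out --deltas '[-0.001, 0.005, 0, 0, 0, 0.18, -0.002, 0.01, 0, 0, 0, 0.36, -0.003, 0.015, 0, 0, 0, 0.54, -0.004, 0.021, 0, 0, 0, 0.72, -0.004, 0.021, 0, 0, 0, 0.9]'

```text
time: 20.3
eef_pos: [0.5175, 0.0857, 0.2694]
tcp_rot: [0.593, 0.805, -0.002, -0.002]
contact_force: [0.1, -0.6, -0.3]
opening: -0.004
finger_force: 0.0
```

>>> carry_out --deltas '[0, 0, 0, 0, 0, 0, 0, 0, 0, 0, 0, 0]'

```text
time: 20.55
eef_pos: [0.5182, 0.0856, 0.2703]
tcp_rot: [0.59, 0.807, -0.001, -0.001]
contact_force: [0.7, 0.7, 0.5]
opening: 0.0
finger_force: 0.0
```

```bash
python3 prof.py|grep -A5 flange; python3 meas.py; python3 - <<'E'
from h import *
s=rs();c=np.array([.5383,.0447]);pin=[]
e=np.array([np.cos(np.radians(-8)),np.sin(np.radians(-8))]);n=np.array([-e[1],e[0]])
for _ in range(6):
    im,d=ctrl.read_camera('wrist');K,T=T_wc('wrist',s);P=cloud(d,K,T)
    q=(P[...,:2]-c)*1000;x=q@e;y=q@n
    m=(d>0)&(x>46)&(x<57)&(abs(y)<12)&(P[...,2]>.07)&(P[...,2]<.0905);pin.append(np.c_[x[m],y[m],P[m][:,2]*1000])
p=np.vstack(pin)
for k in range(-12,9):
    b=p[(p[:,1]>=k)&(p[:,1]<k+1)]
    print(k,len(b),(b[:,2]>84).sum(),end=' | ')
E
```

```text
flange circle [537.4  43.8  55.4]
[-34 -33 -32 -31 -30 -29 -28 -27 -26 -25 -24 -23 -22 -21 -20 -19 -18 -17 -16 -15 -14 -13 -12 -11 -10  -9  -8  -7  -6  -5  -4  -3  -2  -1   0   1   2   3   4   5   6   7   8   9  10  11  12  13  14
  15  16]
notch [190. 190. 189. 190. 189. 189. 189. 189. 189. 189. 189. 190. 190. 190. 190. 190. 189. 187. 180. 167. 147. 127. 112. 105. 104. 105. 104. 102. 102. 104. 108. 112. 116. 123. 137. 155. 171. 182. 188.
 190. 190. 190. 190. 190. 190. 190. 190. 190. 190. 190. 190.]
[155 156 157 158 159 160 161 162 163 164 165 166 167 168 169 170 171 172 173 174 175 176 177 178 179 180 181 182 183 184 185 186 187 188 189]
t 20.6 pos [0.52 0.09 0.27] psi 107.64 tilt [-0. -0. -1.] r,s [ 0.05 -0.01] F [-0.1 -0.5 -0.4]
boss [537.53  43.48] 620
canister [538.38  44.72  67.16] 71
rib 37 -12.059979310441856 -4.499719416384769 -8.136545771238103
catch top 171 [ 9.51 68.76] ang 82.12348402114594 r 0.06515570765955521 0.07437823097608874
fin 176 ((-37.650115966796875, 4.43620491027832), (9.219562530517578, 23.43119239807129), 83.32817840576172) ctr ang 173.58684806998312 dir -6.235043060892797 z 0.1118769587144778
notch 45 (np.float64(-17.114004802927866), np.float64(-3.431407098183172), np.float64(-9.849390178896789))
flange z med 0.09630295857424032
t 20.65 pos [0.5185 0.0857 0.2707] psi 107.61 tilt [-0.001 -0.    -1.   ] r,s [ 0.0454 -0.0066] F [0.7 0.5 0.6]
-12 2 2 | -11 10 0 | -10 26 0 | -9 31 1 | -8 57 22 | -7 28 7 | -6 14 0 | -5 6 3 | -4 9 9 | -3 29 28 | -2 37 37 | -1 44 43 | 0 44 44 | 1 53 48 | 2 19 15 | 3 1 1 | 4 0 0 | 5 0 0 | 6 0 0 | 7 0 0 | 8 0 0 |
```

>>> carry_out --deltas '[-0.045, 0.006, 0.0, 0, 0, 0, -0.045, 0.006, 0.05, 0, 0, 0, -0.045, 0.006, 0.1, 0, 0, 0, -0.045, 0.006, 0.15, 0, 0, 0, -0.045, 0.006, 0.175, 0, 0, 0]'

```text
time: 21.58
eef_pos: [0.5359, 0.0449, 0.0927]
tcp_rot: [0.591, 0.807, -0.001, -0.002]
contact_force: [0.2, 0.3, 1.2]
opening: -0.0
finger_force: 0.0
```

>>> carry_out --deltas '[0, 0, 0, 0, 0, 0, 0, 0, 0.005, 0, 0, 0, 0, 0, 0.01, 0, 0, 0]'

```text
time: 21.95
eef_pos: [0.5394, 0.0447, 0.0878]
tcp_rot: [0.591, 0.807, 0.001, 0.002]
contact_force: [-0.5, -0.3, 0.2]
opening: 0.002
finger_force: 0.0
```

>>> carry_out --deltas '[0, 0, 0.003, 0, 0, 0, 0, 0, 0.005, 0, 0, 0, 0, 0, 0.007, 0, 0, 0, 0, 0, 0.007, 0, 0, 0]'

```text
time: 22.45
eef_pos: [0.5384, 0.0448, 0.0799]
tcp_rot: [0.591, 0.807, 0.0, 0.0]
contact_force: [-0.9, 0.4, 4.3]
opening: 0.001
finger_force: 1.9
```

```bash
python3 -c "
from h import *
s=rs()"
```

```text
t 22.45 pos [0.5384 0.0448 0.0799] psi 107.53 tilt [ 0.001  0.    -1.   ] r,s [ 0.0004 -0.    ] F [-0.9  0.4  4.3]
```

>>> carry_out --deltas '[0, 0, 0.001, 0, 0, 0, 0, 0, 0.002, 0, 0, 0, 0, 0, 0.003, 0, 0, 0, 0, 0, 0.003, 0, 0, 0]'

```text
time: 22.95
eef_pos: [0.5386, 0.045, 0.0771]
tcp_rot: [0.591, 0.807, 0.001, 0.0]
contact_force: [-1.4, 1.6, 5.0]
opening: -0.001
finger_force: 2.6
```

>>> carry_out --deltas '[0, 0, 0.001, 0, 0, 0, 0, 0, 0.002, 0, 0, 0, 0, 0, 0.003, 0, 0, 0, 0, 0, 0.003, 0, 0, 0]'

```text
time: 23.45
eef_pos: [0.5387, 0.045, 0.0741]
tcp_rot: [0.591, 0.807, 0.001, 0.0]
contact_force: [-1.5, 0.9, 4.2]
opening: 0.0
finger_force: 2.7
```

Sliding down at about 5 N. Continue.

>>> carry_out --deltas '[0, 0, 0.001, 0, 0, 0, 0, 0, 0.002, 0, 0, 0, 0, 0, 0.003, 0, 0, 0, 0, 0, 0.003, 0, 0, 0]'

```text
time: 23.95
eef_pos: [0.5388, 0.045, 0.0728]
tcp_rot: [0.591, 0.807, 0.0, 0.0]
contact_force: [-5.7, 1.4, 13.3]
opening: -0.001
finger_force: 6.6
```

>>> carry_out --deltas '[0, 0, 0.001, 0, 0, 0, 0, 0, 0.0015, 0, 0, 0, 0, 0, 0.0015, 0, 0, 0]'

```text
time: 24.32
eef_pos: [0.5388, 0.045, 0.0728]
tcp_rot: [0.591, 0.807, 0.0, -0.0]
contact_force: [-8.6, 1.8, 19.9]
opening: -0.001
finger_force: 10.1
```

>>> carry_out --deltas '[0, 0, -0.01, 0, 0, 0, 0, 0, -0.05, 0, 0, 0, 0, 0, -0.1, 0, 0, 0, 0, 0, -0.15, 0, 0, 0, 0.045, -0.006, -0.197, 0, 0, 0]'

```text
time: 24.95
eef_pos: [0.5203, 0.0829, 0.2651]
tcp_rot: [0.593, 0.805, 0.0, 0.001]
contact_force: [0.7, 0.5, -0.5]
opening: -0.002
finger_force: 0.0
```

>>> carry_out --deltas '[0, 0, 0, 0, 0, 0, 0, 0, 0, 0, 0, 0]'

```text
time: 25.2
eef_pos: [0.5192, 0.084, 0.2625]
tcp_rot: [0.591, 0.807, -0.0, -0.0]
contact_force: [0.4, -1.2, -0.2]
opening: 0.002
finger_force: 0.0
```

```bash
python3 - <<'E'
from meas import *
im,d,K,T,P=meas(.104,.088)
np.set_printoptions(precision=4)
q=P[...,:2]-np.array([.5383,.0447]);r=np.hypot(q[...,0],q[...,1]);a=np.degrees(np.arctan2(q[...,1],q[...,0]))
m=(d>0)&(r>.045)&(r<.054)&(abs(P[...,2]-.09)<.012)
for A in range(-180,180,30):
    k=m&(a>A)&(a<A+30);print(A,k.sum(),np.median(P[k][:,2]).round(4) if k.any() else '',end=' | ')
m=(d>0)&(r<.012);print('boss z',np.median(P[m][:,2]))
m=(d>0)&(r>.062)&(r<.066)&(abs(P[...,2]-.09)<.006);print('collar z',np.median(P[m][:,2]))
E
```

```text
t 25.2 pos [0.52 0.08 0.26] psi 107.56 tilt [-0. -0. -1.] r,s [ 0.04 -0.01] F [ 0.4 -1.2 -0.2]
boss [538.06  43.79] 629
canister [538.41  44.8   67.17] 72
rib 43 -11.935542000643007 -4.13205145065185 -7.798481481997713
catch top 182 [ 9.56 68.72] ang 82.08388648890414 r 0.06497656504324295 0.07410593018714272
fin 183 ((-37.497276306152344, 3.9190852642059326), (8.95734977722168, 23.41612434387207), 83.44448852539062) ctr ang 173.47820793960975 dir -6.518872868770665 z 0.10339774188641028
notch 32 (np.float64(-15.395803194711789), np.float64(-2.923112087146592), np.float64(-9.334223786894533))
flange z med 0.0877152560514507
-180 156 0.0875 | -150 162 0.0874 | -120 152 0.0874 | -90 147 0.0875 | -60 153 0.0873 | -30 156 0.0869 | 0 179 0.0872 | 30 192 0.0874 | 60 201 0.0873 | 90 207 0.0874 | 120 201 0.0874 | 150 181 0.0875 | boss z 0.10283471954362061
collar z 0.08838095750862701
```

>>> carry_out --deltas '[0.025, 0.025, 0, 0, 0, 0.15, 0.0515, 0.0517, 0, 0, 0, 0.3, 0.0515, 0.0517, 0.05, 0, 0, 0.445, 0.0515, 0.0517, 0.1, 0, 0, 0.445, 0.0515, 0.0517, 0.15, 0, 0, 0.445]'

```text
time: 25.88
eef_pos: [0.5521, 0.1479, 0.1095]
tcp_rot: [0.755, 0.656, -0.002, -0.001]
contact_force: [-0.1, -0.5, -0.8]
opening: 0.0
finger_force: 0.0
```

>>> carry_out --deltas '[0, 0, 0.02, 0, 0, 0, 0, 0, 0.04, 0, 0, 0, 0, 0, 0.047, 0, 0, 0, 0, 0, 0.047, 0, 0, 0]'

```text
time: 26.38
eef_pos: [0.5541, 0.1488, 0.0673]
tcp_rot: [0.755, 0.656, 0.0, 0.0]
contact_force: [-0.5, -0.1, 0.2]
opening: -0.002
finger_force: 0.0
```

```bash
python3 - <<'E'
from h import *
s=rs();d=np.array(s['eef_pos'][:2])-[.5384,.0447];e=np.array([np.cos(np.radians(82)),np.sin(np.radians(82))]);print(d@e,d@[-e[1],e[0]])
E
```

```text
t 26.375 pos [0.5541 0.1488 0.0673] psi 82.03 tilt [ 0.001  0.    -1.   ] r,s [0.1055 0.0009] F [-0.5 -0.1  0.2]
0.10521979226407711 -0.0010257736905297035
```

>>> carry_out --deltas '[-0.008, 0, 0, 0, 0, 0, -0.016, 0, 0, 0, 0, 0, -0.019, 0, 0, 0, 0, 0, -0.022, 0, 0, 0, 0, 0, -0.022, 0, 0, 0, 0, 0]'

```text
time: 27.0
eef_pos: [0.5505, 0.1269, 0.0668]
tcp_rot: [0.755, 0.656, 0.0, 0.0]
contact_force: [0.5, 0.5, -0.5]
opening: 0.004
finger_force: 0.1
```

>>> carry_out --deltas '[-0.002, 0, 0, 0, 0, 0, -0.004, 0, 0, 0, 0, 0, -0.006, 0, 0, 0, 0, 0, -0.006, 0, 0, 0, 0, 0]'

```text
time: 27.5
eef_pos: [0.5496, 0.1209, 0.0668]
tcp_rot: [0.755, 0.656, 0.0, 0.0]
contact_force: [1.1, 2.7, 1.1]
opening: -0.003
finger_force: 1.0
```

>>> carry_out --deltas '[-0.001, 0, 0, 0, 0, 0, -0.002, 0, 0, 0, 0, 0, -0.003, 0, 0, 0, 0, 0, -0.003, 0, 0, 0, 0, 0]'

```text
time: 28.0
eef_pos: [0.5492, 0.1184, 0.0667]
tcp_rot: [0.755, 0.656, 0.0, -0.0]
contact_force: [0.7, 3.3, 2.4]
opening: 0.002
finger_force: 2.0
```

>>> carry_out --deltas '[-0.001, 0, 0, 0, 0, 0, -0.002, 0, 0, 0, 0, 0, -0.003, 0, 0, 0, 0, 0, -0.003, 0, 0, 0, 0, 0]'

```text
time: 28.5
eef_pos: [0.5493, 0.1183, 0.0669]
tcp_rot: [0.755, 0.656, 0.003, -0.002]
contact_force: [1.9, 12.0, 1.6]
opening: 0.004
finger_force: 6.4
```

>>> carry_out --deltas '[-0.002, 0, 0, 0, 0, 0, -0.002, 0, 0, 0, 0, 0, 0.02, 0, 0, 0, 0, 0, 0.035, 0, -0.04, 0, 0, 0, 0.035, 0, -0.09, 0, 0, 0]'

```text
time: 29.12
eef_pos: [0.5515, 0.1494, 0.1549]
tcp_rot: [0.754, 0.657, -0.003, -0.001]
contact_force: [1.8, -0.0, 0.4]
opening: 0.001
finger_force: 0.0
```

>>> carry_out --deltas '[-0.02, 0, -0.05, 0, 0, 0, -0.03, 0, -0.1, 0, 0, -0.15, -0.03, 0, -0.1, 0, 0, -0.3, -0.03, 0, -0.1, 0, 0, -0.44, -0.03, 0, -0.1, 0, 0, -0.44]'

```text
time: 29.75
eef_pos: [0.5487, 0.1191, 0.2556]
tcp_rot: [0.594, 0.805, -0.001, -0.0]
contact_force: [-0.3, -0.1, -0.2]
opening: -0.004
finger_force: 0.0
```

```bash
python3 - <<'E'
from meas import *
meas(.104,.088)
im,d=ctrl.read_camera('top')
K,T=T_wc('top')
for q in ('tape_measure','torch','peg'):
    r=ctrl.find_in('top',q)[0];print(q,r['score'],r['uv'])
E
```

```text
t 29.75 pos [0.55 0.12 0.26] psi 107.13 tilt [-0. -0. -1.] r,s [0.07 0.03] F [-0.3 -0.1 -0.2]
boss [538.08  43.89] 612
canister [538.52  44.8   67.21] 64
rib 38 -11.529581259257332 -4.397921061262222 -8.191566860924071
catch top 88 [ 8.58 61.16] ang 82.00973155339106 r 0.06005790103230603 0.06415121940986464
fin 183 ((-37.592037200927734, 4.300776481628418), (9.147558212280273, 23.495521545410156), 81.816162109375) ctr ang 173.308308999903 dir -6.794708574326054 z 0.10325367827862499
notch 30 (np.float64(-15.442414640261177), np.float64(-2.6940389086450978), np.float64(-10.203885028434396))
flange z med 0.08776381221996057
tape_measure 0.67 [310.7, 217.7]
torch 0.75 [270.2, 172.5]Traceback (most recent call last):
  File "<stdin>", line 6, in <module>
IndexError: list index out of range
```

```bash
python3 - <<'E'
from h import *
np.set_printoptions(precision=1,suppress=True)
s=rs();im,d=ctrl.read_camera('wrist');K,T=T_wc('wrist',s)
f=np.load('w0.npz');g=np.load('w7.npz')
e=np.array([np.cos(np.radians(82)),np.sin(np.radians(82))])
for d_,K_,T_ in ((f['d'],f['K'],f['T']),(g['d'],g['K'],g['T']),(d,K,T)):
    P=cloud(d_,K_,T_);q=(P[...,:2]-[.5384,.0447])*1000;x=q@e;y=q@[-e[1],e[0]]
    m=(d_>0)&(abs(P[...,2]-.1075)<.0025)&(x>50)&(x<85)&(abs(y)<9)
    print(m.sum(),np.percentile(x[m],[0,2,10,50,90,98,100]))
    m=(d_>0)&(P[...,2]>.085)&(P[...,2]<.103)&(x>50)&(x<90)&(abs(y)<9)
    print('low', np.histogram(x[m],np.arange(50,90,2))[0])
E
```

```text
t 30.0 pos [0.5 0.1 0.3] psi 107.18 tilt [-0. -0. -1.] r,s [0.1 0. ] F [ 0.9  0.2 -0.2]
138 [64.9 65.2 66.1 69.3 72.5 73.4 73.9]
low [28 32 32 14 30 33 15  1  0  0  0 29 38 31 33 13  0  0  0]
140 [65.  65.2 66.1 69.4 72.5 73.6 74.1]
low [31 44  5 14 33 30 20  0  0  0  0 26 43 29 35  9  0  0  0]
149 [55.7 56.2 56.9 60.4 63.5 64.4 65.1]
low [30  1  0  0  0  0 15 77 32 35 30 32 32 33 35 14  0  0  0]
```

```bash
python3 -c "
from plant import ctrl
print(ctrl.sign_off())"
```

```text
the job is handed in; nothing more can be done
None
```

The job is handed in: the filter's notch is turned over the key pin, the filter is pressed flush in the collar, and the catch is pushed in to a hard stop. The arm is clear and I touched none of the surrounding items; the final camera check found the tape measure and torch in place, missed the peg, and didn't cover the rest.

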